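Unlock the poison box and put its key back

ROBOT

A 7-joint arm with a two-finger parallel gripper is mounted at the origin on a cart in front of the work surface, level with it; the furniture and walls round the work are solid. World frame = base frame: x ahead of the robot, y to its left, z up, the work surface at z = 0. Lengths are in m, angles in rad, forces in N, time in s.
With the tool pointing down it reaches from about 0.425 to 0.925 m from the base axis. Payload 6.8 kg.
Tool frame: the origin (TCP) lies between the finger pads; the fingertips stand 22 mm ahead of it and the grasp point (between the pads) lies 3 mm ahead of it; z points along the fingers, y is the direction in which the jaws open and shut (so a half turn about z gives the same grasp; the last joint's range is limited). The gripper opens to 85 mm and grips with 20 to 120 N. Pads are 22 mm wide; open, the fingers measure 114 mm over their backs; the gripper's body (76 mm by 85 mm) begins 54 mm behind the grasp point. The pads swing forward as they close: fully open they stand 13 mm farther back than shut.
Start: joints at [-1.411, 0.477, 0.022, 1.555, -0.011, 1.109, -0.083], TCP at [0.179, 0.651, 0.225] pointing down, gripper open.
Joint ranges: [-2.96, 2.96], [-0.34, 2.1], [-1.41, 1.46], [0.24, 2.44], [-1.37, 4.51], [0.17, 1.92], [-2.96, 2.96]. Speed limits (rad/s): [2.39, 2.39, 3.14, 3.14, 3.14, 3.14, 3.14].

INTERFACE

Orientations are given as a unit quaternion [w, x, y, z].
In Python, from station import bot gives the robot as it stands. The module is installed in compiled form; this text tells all that it offers.
- The arm moves only by the tool drive_tool, never from a script. Its argument "series" is one flat list of numbers, 7 for each row, row after row: the opening, from -1 (shut) to 1 (fully open), then the shift along the tool's x, y, z in mm, then the turn, a rotation vector about the tool's x, y, z in rad. In form: [jaw, x, y, z, wx, wy, wz, jaw, x, y, z, wx, wy, wz, ...]. A call has 1 to 12 rows; each row shifts and turns the commanded pose from where the row before left it, along the tool's axes as they then stand; what a row does not reach is not made up. A row lasts 1/8 s, in which the tool goes at most 62.5 mm and 10.7 degrees, less where a joint would pass 70% of its speed; a pose out of reach is approached as far as the arm can. A call with a gripper value outside its range is refused whole. The fingers move at their own pace and stop on an object; "force" is the grip in N (left out, the last holds). Time passes only in rows, so rows that do not move let the fingers close. It gives the time, the measured TCP pose, the force and the opening at its end, in the units of the state.
- bot.get_obs(): the state, without advancing time (a new reading comes with each control period).
- bot.read_camera(name): name is "scene" or "top"; returns a dict with "pixels" (480x640x3 uint8, blue, green, red), "camera_matrix" (3x3 intrinsics, pixels), "rvec" (rotation vector, rad) and "tvec" (3), from world to camera coordinates, as OpenCV has them. Camera axes: x right, y down, z forward; pixel columns grow to the right and rows downward; lengths in m; the calibration is good to about 2 mm. A picture is of the moment at which its call begins. There is no depth.
- bot.hand_in(): hands the job in, once; it reports no verdict.
The state is a dict: "t": time; "q": joint angles; "joint_vel": joint speeds; "joint_torque": joint torques, N m; "eef_pos": TCP position; "tool_rot": TCP orientation; "contact_force": force on the tool from outside, world axes, zero at the start; "torque": the same for the moment, N m; "gripper_width": opening from 0.0 (shut) to 1.0 (fully open).
Only numpy, scipy, OpenCV 4.12 (cv2) and the standard library are available. Lean on these libraries where they do the work, as an engineer would, in place of code of your own. Each camera call takes 0.05 s, during which the arm holds its last target. There are 200 camera calls.

TASK

Unlock the grey steel poison box with its key, the one with the flat rectangular black head in the wooden key stand: push the key fully home in the lock on the box's front deck, turn it clockwise until the lid springs up, turn it back to where it comes out, draw it out and stand it upright in its hole in the key stand again, lid left sprung open. Feel your way and do not force the key in the lock; leave the other things where they are.

Things in the scene. Friction and masses are not known exactly. Their poses are not given: they have to be found in the camera images.
- lockbox: grey steel box fixed to the bench, 180 (its x) x 200 (its y) x 75 mm high. Origin: centre of its underside; x points from its front to the lid's hinge at the back, z up. The front 80 mm of the top is a fixed deck with a cylinder lock of upright axis in it, the rest is the hinged lid. While the key is turned, its blade is caught under the lock's face and cannot be drawn out
- lock_place (a point): nominal centre of the lock's flat rigid face (round steel rose, 41 mm across, 3 mm above the deck): box frame x -55, y 0, z 78 mm. Keyway: a straight slot 15.6 mm long (along box y), 6.2 mm wide (along box x), through the 5 mm face into the core. The lock sits with play in the deck: its centre is up to 3 mm off this point in box x and in box y, its slot up to 3 degrees off: see or feel
- core (a joint): turn of the lock's core (only the key turns it): 0 = in line with the face's slot, where alone the key goes in and out (stop); grows clockwise seen from above. Stiff (0.03 to 0.1 N m). The key has 0.1 to 0.2 rad of play in it either way and turns once its flange is within 3 mm of the face. The lid's latch lets go at 0.45 to 1.15 rad, new each time; a hard stop follows 0.05 to 0.35 rad on
- lid (a joint): opening of the box's lid, hinged at the back: 0 = shut and caught, 0.2 rad = sprung up (front edge about 19 mm high). It springs up by itself when the catch lets go and stays up
- box_key: the box's key, 30 g, upright in the stand. Origin: centre of the underside of its round flange (24 mm across, 3 mm thick, rubber washer below), z up. Above: flat black head 9 mm thick (its x), 30 mm wide (its y), z 3 to 40 mm. Below: round neck 5 mm across to z -9; flat blade 4.6 mm (x) by 14 mm (y) to z -20; nose 4 x 13.4 mm to z -22. Fits either way round (half a turn). Home: flange on the face
- key_nose (a point): lower end of the box key's blade, on its axis, 22 mm below the flange's underside
- round_key: another key with a round steel head (25 mm disc, 8 mm thick), standing in the other hole of the key stand, to be left alone
- key_stand: wooden key stand fixed to the bench, 158 x 58 mm foot, 44 mm high. Origin: centre of its underside, long side along x. Two round upright holes, 19 mm across and 34 mm deep, in its flat top; keys hang in them with the flange flat on the top
- stand_hole0 (a point): centre of the mouth of the hole at the stand's -x end, at its top face; hole axis vertical
- stand_hole1 (a point): centre of the mouth of the hole at the stand's +x end, at its top face; hole axis vertical
- clip_jar: glass clip-top jar, bystander, 89 x 77 x 120 mm, origin under its centre
- tape_1: roll of masking tape, bystander, 100 mm across, 25 mm high, origin under its centre
- mug: white mug, bystander, 82 x 112 x 94 mm, origin under its centre
- dropper_a: amber dropper bottle with black top, bystander, 33 mm across, 92 mm high, origin under its centre
- dropper_b: amber dropper bottle with red-brown top, bystander, 33 mm across, 96 mm high, origin under its centre
Not all that is in view belongs to the job. What is shaped like the box_key but turquoise is not meant.

How it is judged:
On the way, in this order (a step that is already met when the one before it is completed fails the run):
1. the key has turned the lock and the lid has sprung up (value of joint lid above 0.15 rad and value of joint core above 0.4 rad), for 0.1 s.
2. the key is turned back to the release position and drawn out of the lock (value of joint core below 0.3 rad and z of key_nose in the frame of lockbox above 0.085 m), for 0.1 s.
At the end, for the whole second after the job is handed in: lid sprung open (over 0.15 rad), lock core turned back (under 0.3 rad), the box key standing upright (within 7 degrees) and still in a hole of the key stand with its flange on the top (flange centre within 6 mm of the hole's mouth) (value of joint lid above 0.15 rad and value of joint core below 0.3 rad and (distance between box_key and stand_hole0 below 0.006 m or distance between box_key and stand_hole1 below 0.006 m) and angle between box_key's own z axis and vertical below 0.12 rad and linear speed of box_key below 0.02 m/s); the robot touches nothing.
It fails at once if the key is forced against the lock or its rose (over 40 N) (contact force between box_key and lock above 40 N or contact force between box_key and lockbox above 40 N).
It fails at once if the other key is taken or knocked out of its hole (distance of round_key from where it was at the start of the episode above 0.012 m).
It fails at once if a bystander is pushed away (distance of any of clip_jar, tape_1, mug, dropper_a, dropper_b from where it was at the start of the episode above 0.03 m).
It also fails if it takes over 72 s, if anything falls off the work surface, if the arm or the gripper's body presses on something with over 40 N, if the wrist force passes 120 N, or if a joint passes its speed limit or range.

## Working session

There is one attempt and no reset: what is moved stays moved. The work goes in short steps, Python scripts to look and compute and a tool call to move; the robot and the scene stay as the last step left them, time stands still between calls to the robot, and variables do not carry over. Pictures are saved under pics/ and viewed, about 8 in all and at most 12, crops included, and the job is handed in when it is done.

Besides the shell and the picture viewer there is one more tool, called after "Call:" as name(argument=value, ...) on one line, values as JSON. drive_tool: Moves the arm, as the interface text tells. Its arguments: {"type":"object","properties":{"series":{"type":"array"},"force":{"type":"number"}},"required":["series"]}

```bash
mkdir -p pics
cat > h.py <<'E'
import numpy as np, cv2
from station import bot
def cam(n):
    c=bot.read_camera(n); c['R']=cv2.Rodrigues(np.array(c['rvec'],float))[0]; c['t']=np.array(c['tvec'],float).ravel(); c['K']=np.array(c['camera_matrix'],float); return c
def ray(c,uv,z):
    d=c['R'].T@np.linalg.inv(c['K'])@np.array([uv[0],uv[1],1.]); o=-c['R'].T@c['t']
    return o+d*(z-o[2])/d[2]
def proj(c,p):
    q=c['K']@(c['R']@np.array(p,float)+c['t']); return q[:2]/q[2]
E
python3 - <<'E'
from h import *
for n in('scene','top'):
    c=cam(n); cv2.imwrite(f'pics/{n}0.png',c['pixels']); print(n,c['K'].tolist(),-c['R'].T@c['t'],c['R'][2])
o=bot.get_obs();print(o)
E
```

```text
scene [[500.0403389285791, 0.0, 311.35345479843767], [0.0, 500.0403389285791, 236.3516166850609], [0.0, 0.0, 1.0]] [ 0.09969887 -0.66818335  0.77662435] [ 0.37371612  0.61825539 -0.69144525]
top [[478.83978104052136, 0.0, 320.4411957575309], [0.0, 478.83978104052136, 240.41540993933762], [0.0, 0.0, 1.0]] [ 0.34143387 -0.07771023  1.0332762 ] [ 0.14843035  0.0259044  -0.98858353]
{'t': 0.1, 'q': array([-1.41112847,  0.47774766,  0.02237568,  1.55636611, -0.01148194,
        1.10928237, -0.08310317]), 'joint_vel': array([ 0.00011508, -0.00192912,  0.00050245, -0.002132  , -0.00158282,
       -0.00048736,  0.00090813]), 'joint_torque': array([ 4.18779222e-03, -5.97757530e+01,  1.61348261e+00, -2.81954545e+01,
        1.27941824e-02,  5.09918842e-03, -7.70285851e-06]), 'eef_pos': array([0.17848323, 0.65040696, 0.22379761]), 'tool_rot': array([-3.49466771e-05,  1.33486527e-01,  9.91050274e-01, -8.36724015e-04]), 'contact_force': array([-0.07374586,  0.35693781, -0.44120329]), 'torque': array([0.00421969, 0.01112816, 0.03787571]), 'gripper_width': 0.9975870678099752}
```

View pics/scene0.png

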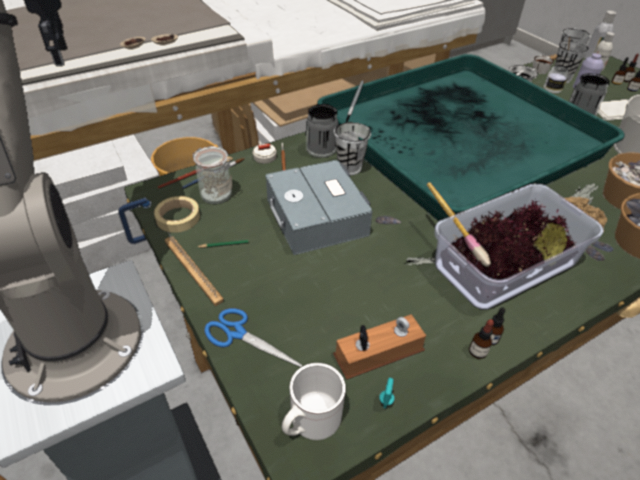

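View pics/top0.png

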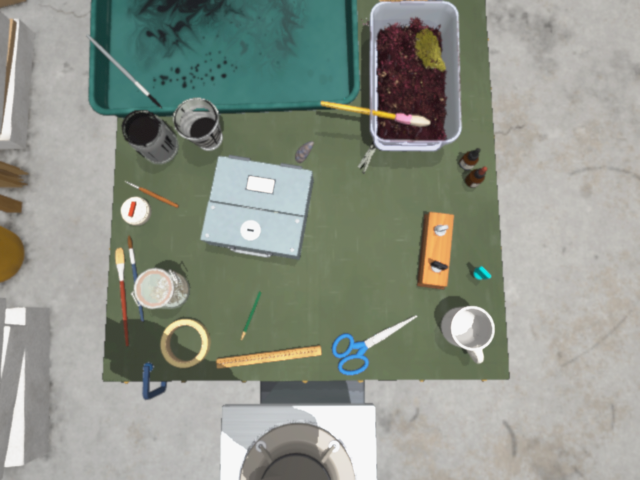

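The task key candidates are the black flat head at top (439,265) / scene (363,335), the round steel key at top (440,229) / scene (403,325), and the turquoise lookalike at top (482,272). The black one in the stand fits the description. I'll confirm it in one enlarged crop.

Run:
```python
from h import *
t=cam('top');s=cam('scene')
def crop(c,x,y,w,h,k=8): return cv2.resize(c['pixels'][y:y+h,x:x+w],(w*k,h*k),interpolation=cv2.INTER_CUBIC)
a=crop(t,415,205,50,36*2,4*1); 
A=np.zeros((600,800,3),np.uint8)
a=crop(t,412,205,50,88,6);A[:528,:300]=a       # top stand
b=crop(s,330,310,100,66,5);A[:330,300:800]=b
d=crop(t,232,212,40,38,6);A[330:558,300:540]=d
e=crop(s,274,180,42,32,6);A[330:522,545:797]=e
cv2.imwrite('pics/c1.png',A)
for n,uv,z in[('lock',(250.5,230),.078),('keyhead',(439,265),.08),('rk',(440,229),.07)]: print(n,ray(t,uv,z))
print('lock scene',ray(s,(294,196),.078),'key scene',ray(s,(364,330),.075))
# stand outline
hsv=cv2.cvtColor(t['pixels'],cv2.COLOR_BGR2HSV)
m=cv2.inRange(hsv,(3,100,80),(18,255,255)); m[:200]=0;m[300:]=0;m[:,:410]=0;m[:,462:]=0
r=cv2.minAreaRect(cv2.findNonZero(cv2.morphologyEx(m,cv2.MORPH_CLOSE,np.ones((15,15)))))
bp=cv2.boxPoints(r);print(r,[ray(t,p,.044)[:2].round(4) for p in bp])
# box top
m=cv2.inRange(hsv,(85,15,110),(115,90,255)); m[:150]=0;m[265:]=0;m[:,:195]=0;m[:,318:]=0
m=cv2.morphologyEx(m,cv2.MORPH_OPEN,np.ones((5,5)))
m=cv2.morphologyEx(m,cv2.MORPH_CLOSE,np.ones((15,15)))
r=cv2.minAreaRect(cv2.findNonZero(m));bp=cv2.boxPoints(r);print(r,[ray(t,p,.075)[:2].round(4) for p in bp])
```

```text
lock [0.50829745 0.08933501 0.078     ]
keyhead [ 0.43187579 -0.28761231  0.08      ]
rk [ 0.50601914 -0.29523752  0.07      ]
lock scene [0.50945141 0.08638682 0.078     ] key scene [ 0.4396409  -0.28364482  0.075     ]
((435.591552734375, 249.85061645507812), (29.983348846435547, 75.57611846923828), 6.054191589355469) [array([ 0.393 , -0.2481]), array([ 0.5499, -0.271 ]), array([ 0.5421, -0.3327]), array([ 0.3859, -0.3085])]
((256.770263671875, 205.37838745117188), (98.96819305419922, 91.24143981933594), 9.462321281433105) [array([0.485, 0.192]), array([0.6752, 0.1655]), array([ 0.6362, -0.0389]), array([ 0.4491, -0.0071])]
```

View pics/c1.png

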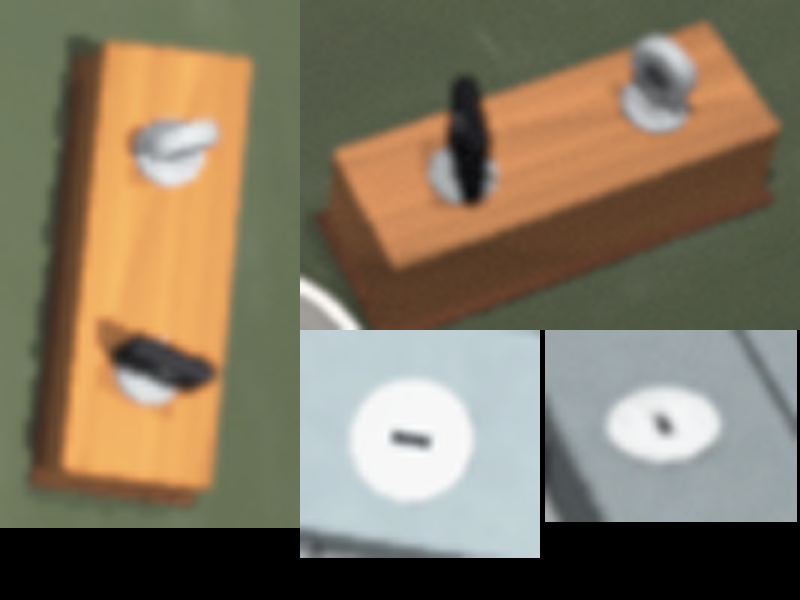

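The crop confirms it: the black flat head stands in the near (-x) hole, and the round steel key is in the far hole. The slot is dark in the white rose. Next I'll measure sub-pixel centroids in both views.

```bash
cat >> h.py <<'E'
def blob(c,roi,f,name='',k=0):
    x,y,w,h=roi; im=cv2.resize(c['pixels'][y:y+h,x:x+w],None,fx=4,fy=4,interpolation=cv2.INTER_CUBIC)
    m=f(cv2.cvtColor(im,cv2.COLOR_BGR2HSV))
    n,l,st,ce=cv2.connectedComponentsWithStats(m); i=1+np.argmax(st[1:,4])
    pts=cv2.findNonZero((l==i).astype(np.uint8)).reshape(-1,2)
    conv=lambda p:(np.asarray(p,float)+.5)/4-.5+[x,y]
    hull=cv2.convexHull(pts.astype(np.int32))
    return conv(ce[i]),st[i,4]/16,conv(hull.reshape(-1,2)),cv2.fitEllipse(hull) if len(hull)>4 else None
def tri(c1,a,c2,b):
    P=[c['K']@np.c_[c['R'],c['t']] for c in(c1,c2)]
    X=cv2.triangulatePoints(P[0],P[1],np.array(a,float).reshape(2,1),np.array(b,float).reshape(2,1)).ravel(); X=X[:3]/X[3]
    return X,proj(c1,X)-a,proj(c2,X)-b
E
python3 - <<'E'
from h import *
t=cam('top');s=cam('scene')
white=lambda h:cv2.inRange(h,(0,0,225),(180,30,255))
black=lambda h:cv2.inRange(h,(0,0,0),(180,255,60))
dark=lambda h:cv2.inRange(h,(0,0,0),(180,255,130))
for n,f,rt,rs in[('rose',white,(238,218,26,26),(280,184,30,24)),('head',black,(428,256,24,20),(352,318,24,36)),('slot',dark,(244,226,14,9),(288,190,12,11))]:
    a=blob(t,rt,f);b=blob(s,rs,f);print(n,a[0],a[1],b[0],b[1],tri(t,a[0],s,b[0]))
    z={'rose':.078,'slot':.0775,'head':.0655}[n]; print('  rays',ray(t,a[0],z),ray(s,b[0],z))
    for c,h in((t,a[2]),(s,b[2])):
        if n=='rose': # centre of hull in metric, plane
            w=np.array([ray(c,p,z)[:2] for p in h]); e=cv2.minEnclosingCircle((w*1e5).astype(np.float32)); print('  circ',np.array(e[0])/1e5,e[1]/1e5)
        else:
            w=np.array([ray(c,p,z)[:2] for p in h]); r=cv2.minAreaRect((w*1e5).astype(np.float32)); print('  rect',np.array(r[0])/1e5,np.array(r[1])/1e5,r[2])
# lid seam / front edges for box yaw
g=cv2.cvtColor(t['pixels'],cv2.COLOR_BGR2GRAY)
L=cv2.createLineSegmentDetector().detect(g)[0].reshape(-1,4)
for l in L:
    if np.hypot(l[0]-l[2],l[1]-l[3])>35 and 195<l[0]<320 and 150<l[1]<265 :
        p,q=ray(t,l[:2],.075),ray(t,l[2:],.075);print('seg',l.round(1),p[:2].round(4),q[:2].round(4),np.degrees(np.arctan2(*(q-p)[1::-1])))
E
```

```text
rose [250.07120316 229.80389546] 316.875 [293.3422302  195.25862668] 134.9375 (array([0.50929843, 0.09010393, 0.07746045]), array([ 0.10378942, -0.23833571]), array([-0.21759424,  0.02817818]))
  rays [0.50871504 0.09021537 0.078     ] [0.50944734 0.08936674 0.078     ]
  circ [0.50876352 0.09011915] 0.02155693603515625
  circ [0.50953414 0.08962073] 0.01972333984375
head [434.30463576 264.26572848] 18.875 [363.135      336.97450617] 126.5625 (array([ 0.43734805, -0.28420177,  0.05654311]), array([ 0.38157291, -0.80184107]), array([-0.94654967,  0.15912465]))
  rays [ 0.43485635 -0.28147043  0.0655    ] [ 0.43472931 -0.2895195   0.0655    ]
  rect [ 0.43550066 -0.28226918] [0.01444446 0.0078543 ] 68.89143371582031
  rect [ 0.43465516 -0.28952662] [0.05041136 0.01119528] 56.87556838989258
slot [249.9365942  229.76992754] 4.3125 [293.35326087 195.47282609] 1.4375 (array([0.50955855, 0.09056017, 0.07642533]), array([ 0.10463955, -0.24029053]), array([-0.21940333,  0.02840601]))
  rays [0.50887681 0.09057913 0.0775    ] [0.50939843 0.08924226 0.0775    ]
  rect [0.50883328 0.09046649] [0.00986972 0.00194203] 79.63272094726562
  rect [0.5093975  0.08914107] [0.00438702 0.00220865] 61.00569152832031
seg [200.9 239.2 295.9 255.1] [0.4912 0.1913] [ 0.456  -0.0028] -100.26472446747067
seg [304.  213.1 310.9 173. ] [ 0.5423 -0.0195] [ 0.6267 -0.0343] -9.91430175854282
seg [230.5 251.2 268.  257.4] [0.4658 0.13  ] [0.4521 0.0536] -100.18312871724576
seg [296.8 253.1 303.  217.9] [ 0.4601 -0.0045] [ 0.5323 -0.0175] -10.220584702452493
seg [217.5 157.  208.5 199.7] [0.6647 0.1609] [0.5735 0.1777] 169.5541565681878
seg [310.4 169.8 220.6 155.7] [ 0.6335 -0.0332] [0.6676 0.1545] 79.70042723545056
seg [210.7 199.1 301.9 213.9] [0.5747 0.1732] [ 0.5406 -0.0153] -100.25276585032891
seg [300.6 217.  209.1 202. ] [ 0.5342 -0.0126] [0.5686 0.1762] 79.65537264874021
```

```bash
cat >> h.py <<'E'
from scipy.spatial.transform import Rotation as Ro
def pose():
    o=bot.get_obs(); q=o['tool_rot']; return np.array(o['eef_pos']),Ro.from_quat([q[1],q[2],q[3],q[0]]),o
def plan(p1,yaw,n,jaw):
    "rows to TCP p1, tool pointing down, tool y at azimuth yaw (deg)"
    p,R,o=pose(); y=np.radians(yaw); Y=np.array([np.cos(y),np.sin(y),0]);Z=np.array([0,0,-1.]);
    R1=Ro.from_matrix(np.c_[np.cross(Y,Z),Y,Z]); w=(R.inv()*R1).as_rotvec(); d=(np.array(p1)-p)/n*1e3; out=[]
    for i in range(n):
        Ri=R*Ro.from_rotvec(w*i/n); out+=[jaw]+Ri.inv().apply(d).round(1).tolist()+(w/n).round(4).tolist()
    return out
def st():
    p,R,o=pose(); M=R.as_matrix(); print('t',round(o['t'],2),'p',p.round(4),'yaw',np.degrees(np.arctan2(M[1,1],M[0,1])).round(2),'tilt',M[:2,2].round(4),'F',np.round(o['contact_force'],1),'T',np.round(o['torque'],2),'g',round(o['gripper_width']*85,1),'q',np.round(o['q'],2))
E
python3 - <<'E'
from h import *
t=cam('top');s=cam('scene')
for th in(80,105):
  f=lambda h:cv2.inRange(h,(0,0,0),(180,255,th))
  a=blob(t,(428,256,24,20),f);b=blob(s,(352,318,24,36),f);print(a[:2],b[:2],tri(t,a[0],s,b[0]))
  r=cv2.minAreaRect(np.float32([ray(t,p,.075)[:2]*1e4 for p in a[2]]));print(r)
print(plan((.55,.12,.2),20,12,0))
E
```

```text
(array([438.23005566, 265.05751391]), np.float64(67.375)) (array([363.07520243, 336.53866397]), np.float64(154.375)) (array([ 0.43373068, -0.2893012 ,  0.06700589]), array([ 0.16935288, -0.3581728 ]), array([-0.42349932,  0.07237404]))
((4322.62451171875, -2874.178466796875), (308.33526611328125, 100.88862609863281), 68.48998260498047)
(array([438.26471147, 265.05058846]), np.float64(82.3125)) (array([362.49835599, 328.79804566]), np.float64(422.9375)) (array([ 0.43256014, -0.28564339,  0.08539248]), array([ 0.30861656, -0.64928905]), array([-0.76339095,  0.12955389]))
((4322.37451171875, -2874.06103515625), (330.41943359375, 117.48696899414062), 68.89867401123047)
[0, -41.6, -34.5, 2.1, -0.0, 0.0, 0.0795, 0, -44.2, -31.1, 2.1, -0.0, 0.0, 0.0795, 0, -46.5, -27.5, 2.1, -0.0, 0.0, 0.0795, 0, -48.5, -23.7, 2.1, -0.0, 0.0, 0.0795, 0, -50.3, -19.8, 2.1, -0.0, 0.0, 0.0795, 0, -51.7, -15.7, 2.1, -0.0, 0.0, 0.0795, 0, -52.7, -11.5, 2.0, -0.0, 0.0, 0.0795, 0, -53.5, -7.3, 2.0, -0.0, 0.0, 0.0795, 0, -53.9, -3.1, 2.0, -0.0, 0.0, 0.0795, 0, -54.0, 1.2, 2.0, -0.0, 0.0, 0.0795, 0, -53.7, 5.5, 2.0, -0.0, 0.0, 0.0795, 0, -53.1, 9.8, 2.0, -0.0, 0.0, 0.0795]
```

Call:
drive_tool(series=[0,-42,-34,2,0,0,0.08,0,-44,-31,2,0,0,0.08,0,-46,-27,2,0,0,0.08,0,-48,-24,2,0,0,0.08,0,-50,-20,2,0,0,0.08,0,-52,-16,2,0,0,0.08,0,-53,-12,2,0,0,0.08,0,-53,-7,2,0,0,0.08,0,-54,-3,2,0,0,0.08,0,-54,1,2,0,0,0.08,0,-54,5,2,0,0,0.08,0,-53,10,2,0,0,0.08], force=40)

```text
t: 1.9
eef_pos: [0.5483, 0.1178, 0.201]
tool_rot: [0.0, 0.577, 0.817, 0.0]
contact_force: [-0.1, 0.8, -0.2]
gripper_width: 0.499
```

Run:
```python
from h import *
st(); print(plan((.4337,-.288,.15),-20,10,0))
```

```text
t 1.9 p [0.5483 0.1178 0.201 ] yaw 19.52 tilt [0.0007 0.0006] F [-0.1  0.8 -0.2] T [ 0.04 -0.03 -0.02] g 42.4 q [-0.68  0.33  0.44  1.88 -0.17  0.96  0.18]
[0, -34.4, -24.4, 5.1, 0.0001, -0.0001, 0.069, 0, -36.0, -21.9, 5.1, 0.0001, -0.0001, 0.069, 0, -37.4, -19.4, 5.1, 0.0001, -0.0001, 0.069, 0, -38.7, -16.8, 5.1, 0.0001, -0.0001, 0.069, 0, -39.8, -14.1, 5.1, 0.0001, -0.0001, 0.069, 0, -40.6, -11.3, 5.1, 0.0001, -0.0001, 0.069, 0, -41.3, -8.5, 5.1, 0.0001, -0.0001, 0.069, 0, -41.8, -5.6, 5.1, 0.0001, -0.0001, 0.069, 0, -42.1, -2.7, 5.1, 0.0001, -0.0001, 0.069, 0, -42.2, 0.2, 5.1, 0.0001, -0.0001, 0.069]
```

Call:
drive_tool(series=[0,-34.4,-24.4,5,0,0,0.069,0,-36,-22,5,0,0,0.069,0,-37.4,-19.4,5,0,0,0.069,0,-38.7,-16.8,5,0,0,0.069,0,-39.8,-14,5,0,0,0.069,0,-40.6,-11.3,5,0,0,0.069,0,-41.3,-8.5,5,0,0,0.069,0,-41.8,-5.6,5,0,0,0.069,0,-42,-2.7,5,0,0,0.069,0,-42,0,5,0,0,0.069,0,0,0,0,0,0,0])

```text
t: 3.28
eef_pos: [0.4317, -0.2899, 0.1508]
tool_rot: [0.001, 0.82, 0.572, -0.001]
contact_force: [0.4, 1.3, -0.0]
gripper_width: 0.5
```

Run:
```python
from h import *
st(); print(plan((.4337,-.288,.076),-20,4,0))
t=cam('top');s=cam('scene');k=4
A=np.hstack([cv2.resize(c['pixels'][y:y+120,x:x+100],None,fx=4,fy=4,interpolation=cv2.INTER_CUBIC) for c,x,y in((t,395,195),(s,320,260))])
cv2.imwrite('pics/g.png',A)
```

```text
t 3.27 p [ 0.4317 -0.2899  0.1508] yaw -20.24 tilt [-0.0003 -0.0017] F [ 0.4  1.3 -0. ] T [ 0.04 -0.08 -0.03] g 42.5 q [-0.09  0.38  0.7   2.03 -0.32  0.84  0.44]
[0, 0.7, 0.3, 18.7, 0.0001, 0.0004, -0.0011, 0, 0.6, 0.3, 18.7, 0.0001, 0.0004, -0.0011, 0, 0.6, 0.3, 18.7, 0.0001, 0.0004, -0.0011, 0, 0.6, 0.3, 18.7, 0.0001, 0.0004, -0.0011]
```

View pics/g.png

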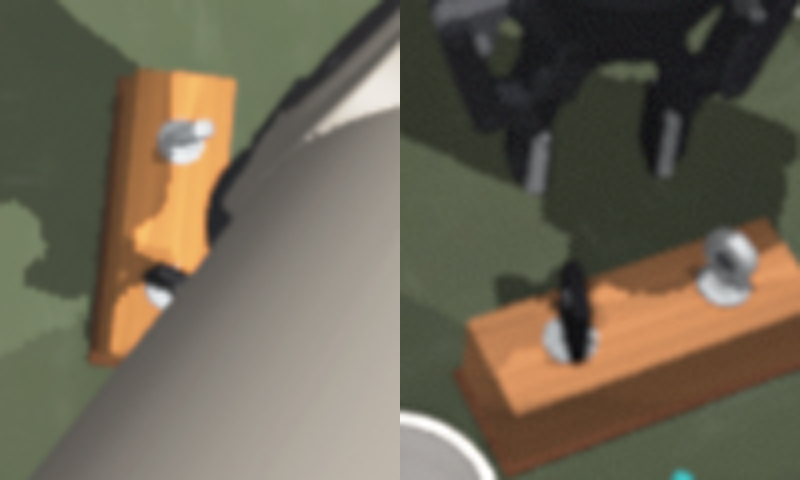

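The open fingers straddle the black key: it is at crop (575,310) on the right and the finger tips are at (535,180) and (668,165). The round key is clear, so I'll descend.

Call:
drive_tool(series=[0,0.6,0.3,18.7,0,0,0,0,0.6,0.3,18.7,0,0,0,0,0.6,0.3,18.7,0,0,0,0,0.6,0.3,18.7,0,0,0,0,0,0,0,0,0,0])

```text
t: 4.0
eef_pos: [0.4343, -0.2841, 0.0743]
tool_rot: [-0.001, 0.819, 0.574, -0.001]
contact_force: [-1.0, -0.1, -0.2]
gripper_width: 0.504
```

Call:
drive_tool(series=[-1,0,0,0,0,0,0,-1,0,0,0,0,0,0,-1,0,0,0,0,0,0,-1,0,0,0,0,0,0,-1,0,0,0,0,0,0,-1,0,0,0,0,0,0], force=40)

```text
t: 4.75
eef_pos: [0.4356, -0.285, 0.0763]
tool_rot: [0.0, 0.819, 0.574, 0.0]
contact_force: [-1.5, 0.2, 6.1]
gripper_width: 0.071
```

Run:
```python
from h import *
st()
```

```text
t 4.75 p [ 0.4356 -0.285   0.0763] yaw -19.89 tilt [ 0.0008 -0.0003] F [-1.5  0.2  6.1] T [ 0.    0.24 -0.01] g 6.0 q [-0.02  0.49  0.61  2.08 -0.44  0.7   0.53]
```

Call:
drive_tool(series=[-1,0,0,-15,0,0,0,-1,0,0,-15,0,0,0,-1,0,0,-15,0,0,0,-1,0,0,-15,0,0,0,-1,0,0,0,0,0,0,-1,0,0,0,0,0,0])

```text
t: 5.5
eef_pos: [0.4352, -0.2844, 0.1357]
tool_rot: [-0.0, 0.818, 0.575, 0.0]
contact_force: [-0.4, 0.6, -0.3]
gripper_width: 0.069
```

Run:
```python
from h import *
st()
s=cam('scene');cv2.imwrite('pics/l.png',cv2.resize(s['pixels'][230:350,300:440],None,fx=5,fy=5,interpolation=cv2.INTER_CUBIC))
```

```text
t 5.5 p [ 0.4352 -0.2844  0.1357] yaw -19.87 tilt [-0.0001  0.0003] F [-0.4  0.6 -0.3] T [-0.02  0.01  0.01] g 5.9 q [-0.09  0.4   0.69  2.04 -0.35  0.81  0.45]
```

View pics/l.png

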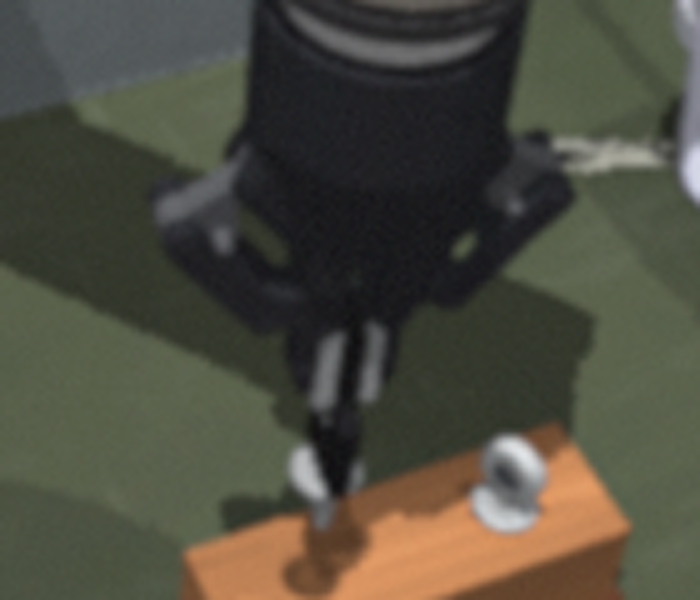

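Run:
```python
from h import *
s=cam('scene')
f=lambda u:((u-[300,230])*5).round(0)
p=np.array([.4352,-.2844,0]);y=np.radians(70.1);Y=np.array([np.cos(y),np.sin(y),0]) # head width dir
for n,z,e in[('tip',.1137,0),('tip near',.1137,-.011),('flange',.1034,0),('head low near',.1064,-.015),('head top near',.1434,-.015),('nose',.0814,0),('neck low',.0944,0)]: print(n,f(proj(s,p+[0,0,z]+Y*e)))
im=s['pixels'];L=cv2.resize(im[300:345,350:385],None,fx=12,fy=12,interpolation=cv2.INTER_CUBIC)
L=cv2.convertScaleAbs(L,alpha=1.8,beta=10);cv2.imwrite('pics/l2.png',L)
```

```text
tip [320. 437.]
tip near [329. 464.]
flange [318. 456.]
head low near [330. 488.]
head top near [340. 418.]
nose [312. 496.]
neck low [315. 473.]
```

View pics/l2.png

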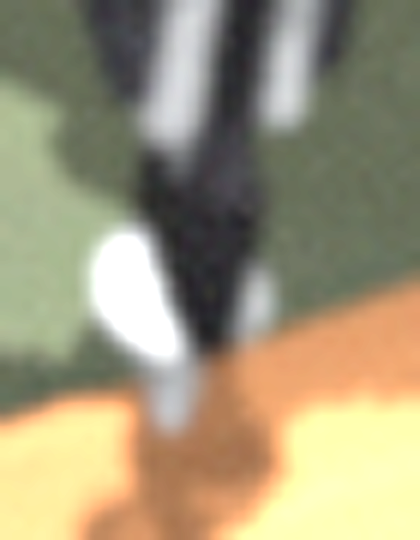

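Run:
```python
from h import *
s=cam('scene'); im0=cv2.imread('pics/scene0.png'); im1=s['pixels']
print('start flange top expect',proj(s,[.4343,-.287,.047]),'stand flange now expect if lifted 59',proj(s,[.4343,-.287,.106]), 'nose',proj(s,[.4343,-.287,.081]))
a=cv2.resize(im0[322:357,347:382],None,fx=11,fy=11,interpolation=cv2.INTER_CUBIC)
b=cv2.resize(im1[305:340,347:382],None,fx=11,fy=11,interpolation=cv2.INTER_CUBIC)
cv2.imwrite('pics/ab.png',np.hstack([a,b]))
for im in(im0,im1):
  for r in range(308,352): print(r,im[r,354:376].mean(1).astype(int) if False else ' '.join('%3d'%v for v in im[r,354:376,0])) if (im is im1 and r<342) or (im is im0 and r>328) else 0
```

```text
start flange top expect [361.20998527 342.25938743] stand flange now expect if lifted 59 [364.08748684 321.65064165] nose [362.83415138 330.62706487]
329  73  75  74  76  76  65  43  28  32  38  36  42  59  78  85  87  91  91  93  94  92  95
330  73  74  71  73  73  66  40  27  31  34  37  42  64  84  93  94  95  94  94  95  95  93
331  72  72  73  73  71  62  40  33  33  36  33  37  58  85  92  94  94  95  94  94  96  96
332  73  74  74  77  75  65  47  44  38  34  36  39  55  76  91  96  95  96  96  97  96  99
333  78  80  85  87  84  69  57  61  48  37  33  38  47  71  91  98  96  98  98  98  98  98
334  87  92  94  94  87  70  54  58  53  44  34  34  43  67  90  98  98  95  95  96  94  93
335  93  94  95  94  86  59  45  50  46  37  37  38  41  61  85  95  95  92  91  88  90  90
336  94  94  94  91  82  53  37  40  40  34  37  37  37  52  75  88  90  89  89  87  88  89
337  90  89  87  84  74  48  25  30  26  27  34  35  38  45  69  85  88  90  88  88  88  88
338  84  80  80  83  77  52  28  14  19  25  32  33  34  44  66  83  90  91  89  90  86  89
339  82  80  83  97 101  79  4
[... 3593 characters left out ...]
  69  97 103  87  60  45  41  46  48  53  57  62  72  78
335  84  86  86  86  86  80  68  51  61  84  86  74  53  41  40  42  45  47  55  68  82  90
336  86  86  88  86  87  80  65  51  47  59  58  53  45  42  42  40  43  43  56  71  89  94
337  85  85  86  86  85  80  66  49  42  44  42  42  39  41  42  41  40  41  51  69  88  93
338  85  84  85  86  84  79  65  49  39  40  40  40  38  39  40  39  39  41  49  67  83  94
339  85  84  84  84  83  80  68  53  42  41  41  42  40  40  42  44  41  46  55  71  84  95
340  85  85  84  82  79  76  64  51  41  42  43  44  45  45  48  47  48  55  67  80  91 100
341  85  83  82  78  70  63  55  51  42  42  42  46  49  52  53  52  55  62  76  89  97 103
```

View pics/ab.png

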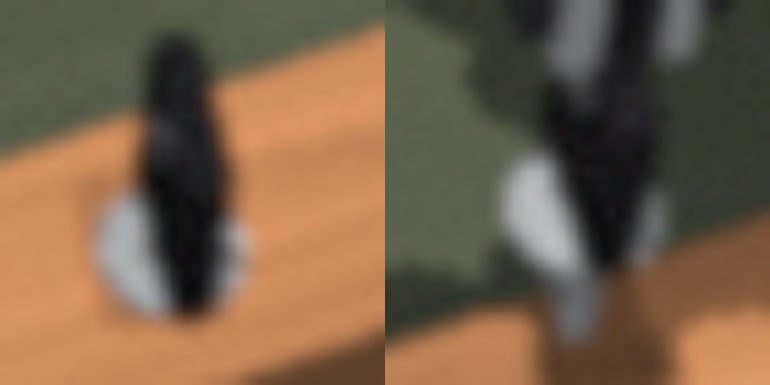

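Crop: the key hangs upright in the grip. The flange is at about scene (364.5,324), up 20.6 px, which matches the 59 mm lift, and the nose tip is at (364,336). Next I'll find where the key axis sits in the hand.

Run:
```python
from h import *
t=cam('top');s=cam('scene')
print('scene start',ray(s,(362.7,344.5),.047),'top start',ray(t,(437,266.3),.047))
print(tri(t,(437,266.3),s,(362.7,344.5)))
p=ray(s,(364.5,324.2),.1065);print('lifted',p)
P,R,o=pose(); M=R.as_matrix(); print('offset tool x,y',[(M.T@(q-P))[:2]*1e3 for q in(p,ray(s,(362.7,344.5),.047),ray(t,(437,266.3),.047))])
T=cv2.imread('pics/top0.png')
for r in range(254,276): print(r,' '.join('%3d'%v for v in T[r,426:452,0]))
print(plan((.5091,.0898,.145),-10.2,12,-1));
```

```text
scene start [ 0.43391762 -0.29206333  0.047     ] top start [ 0.4323823  -0.29067507  0.047     ]
(array([ 0.43338257, -0.29132959,  0.04618388]), array([ 0.21333177, -0.45171487]), array([-0.53719477,  0.0907294 ]))
lifted [ 0.43169174 -0.29184819  0.1065    ]
offset tool x,y [array([-7.94706918, -0.66313539]), array([-7.38676605,  1.56187189]), array([-6.60335432, -0.35404515])]
254  95 100 101 104 104 103  98  97  97  97  98 100 102 104  99  98  99  98  98  97  94  96  96  94  91  89
255  97 101 102 103 104 103  99  97  96  97  98 100 102 103 100  98  98  99  99  96  95  96  95  94  91  89
256  98 102 101 102 103 100  98  97  97  98  99 100 102 102 100  98  98  99  98  97  95  96  95  93  90  89
257  99 101  96  95  96  98  96  97  97  98  99 100 101 103  99  98  99  99  99  97  96  96  96  93  90  89
258 101  97  82  77  80  88  91  96  97  98  98 100 102 102 100  99  98  99  98  96  96  97  96  93  90  89
259 101  96  76  68  68  71  77  87  90  92  95  99 103 103 101  99  99  98  98  97  97  98  96  92  89  89
260 102  96  76  67  66  64  64  67  67  70  82  95 104 113 104  98 
[... 1499 characters left out ...]
  92  94  98  98  98  97  97  96  92  88  86  86  86
275 100  98 100 102 102 102 103 102 103 104 105 103  99  98  99 100  99  97  97  97  96  91  87  87  86  86
[-1, 31.4, -4.8, -0.8, -0.0001, 0.0, -0.0141, -1, 31.5, -4.4, -0.8, -0.0001, 0.0, -0.0141, -1, 31.6, -3.9, -0.8, -0.0001, 0.0, -0.0141, -1, 31.6, -3.5, -0.8, -0.0001, 0.0, -0.0141, -1, 31.7, -3.0, -0.8, -0.0001, 0.0, -0.0141, -1, 31.7, -2.6, -0.8, -0.0001, 0.0, -0.0141, -1, 31.7, -2.1, -0.8, -0.0001, 0.0, -0.0141, -1, 31.8, -1.7, -0.8, -0.0001, 0.0, -0.0141, -1, 31.8, -1.2, -0.8, -0.0001, 0.0, -0.0141, -1, 31.8, -0.8, -0.8, -0.0001, 0.0, -0.0141, -1, 31.8, -0.3, -0.8, -0.0001, 0.0, -0.0141, -1, 31.8, 0.1, -0.8, -0.0001, 0.0, -0.0141]
```

The key axis lies about 7 mm off the pad centre along tool x. I'll set it back in its hole and regrip centred.

Call:
drive_tool(series=[-1,0,0,15,0,0,0,-1,0,0,15,0,0,0,-1,0,0,15,0,0,0,-1,0,0,13,0,0,0,-1,0,0,0,0,0,0,-0.3,0,0,0,0,0,0,-0.3,0,0,0,0,0,0,-0.3,0,0,0,0,0,0,-0.3,-7,0,0,0,0,0,-0.3,0,0,0,0,0,0])

```text
t: 7.0
eef_pos: [0.4327, -0.2921, 0.078]
tool_rot: [0.0, 0.819, 0.574, -0.0]
contact_force: [-0.3, 0.1, -0.5]
gripper_width: 0.347
```

Call:
drive_tool(series=[-1,0,0,0,0,0,0,-1,0,0,0,0,0,0,-1,0,0,0,0,0,0,-1,0,0,0,0,0,0,-1,0,0,0,0,0,0], force=70)

```text
t: 7.62
eef_pos: [0.433, -0.2913, 0.0779]
tool_rot: [0.0, 0.819, 0.574, 0.0]
contact_force: [-0.8, 0.7, -0.2]
gripper_width: 0.001
```

Run:
```python
from h import *
st()
```

```text
t 7.62 p [ 0.433  -0.2913  0.0779] yaw -19.88 tilt [0. 0.] F [-0.8  0.7 -0.2] T [0.01 0.02 0.01] g 0.1 q [-0.01  0.49  0.61  2.07 -0.44  0.7   0.54]
```

The jaws shut on nothing, so I'll look.

Run:
```python
from h import *
s=cam('scene');t=cam('top')
A=np.hstack([cv2.resize(s['pixels'][270:370,320:430],None,fx=4,fy=4,interpolation=cv2.INTER_CUBIC),cv2.resize(t['pixels'][205:305,400:490],None,fx=4,fy=4,interpolation=cv2.INTER_CUBIC)])
cv2.imwrite('pics/m.png',A)
```

```text
(no output)
```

View pics/m.png

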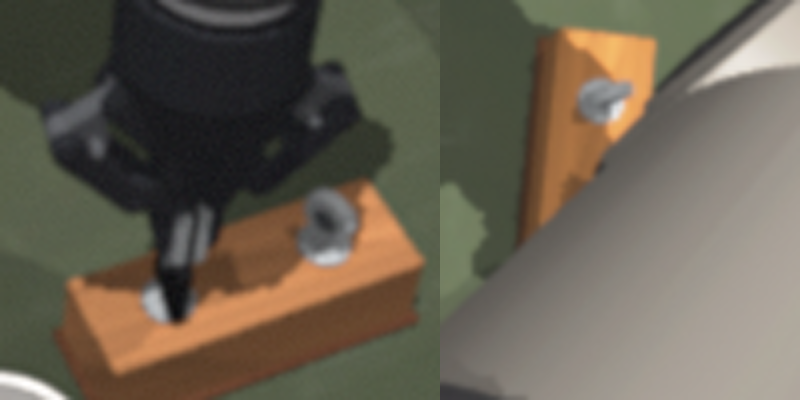

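Run:
```python
from h import *
s=cam('scene')
def zfor(xy,row):
    zs=np.linspace(.03,.2,500); return zs[np.argmin([abs(proj(s,[*xy,z])[1]-row) for z in zs])]
y=np.radians(-20);J=np.array([np.cos(y),np.sin(y)]);X=np.array([-J[1],J[0]])
P=np.array([.4317,-.2899])
for a in(-.021,-.03): q=P+a*J-.011*X; z=zfor(q,307.5); print('open tip z',z,proj(s,[*q,z]),'TCP .1508')
P=np.array([.433,-.2913]); q=P-.004*J-.011*X; z=zfor(q,335.5); print('shut tip z',z,proj(s,[*q,z]),'TCP .078')
q=P-.015*X; print('head near bottom corner',proj(s,[*q,.047]),'top near',proj(s,[*q,.084]))
st()
B=cv2.resize(s['pixels'][312:357,347:387],None,fx=13,fy=13,interpolation=cv2.INTER_CUBIC);cv2.imwrite('pics/n.png',cv2.convertScaleAbs(B,alpha=2))
```

```text
open tip z 0.16661322645290583 [355.72194616 307.5263869 ] TCP .1508
open tip z 0.16865731462925854 [350.11845789 307.50478193] TCP .1508
shut tip z 0.08961923847695391 [363.46302108 335.51691524] TCP .078
head near bottom corner [364.25022196 351.753045  ] top near [366.14580139 339.14548114]
t 7.78 p [ 0.433  -0.2913  0.0779] yaw -19.88 tilt [-0.0001  0.    ] F [-0.2 -0.4 -0.2] T [ 0.01 -0.03  0.01] g -0.1 q [-0.01  0.49  0.61  2.07 -0.44  0.7   0.54]
```

View pics/n.png

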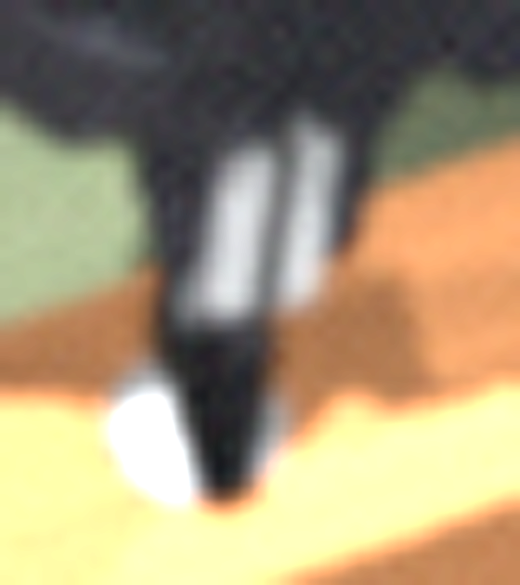

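The picture shows the jaws shut just above the head, with the pad ends at about z 0.085. That is roughly 30 mm higher than the tool geometry in the text implies, so the first grip held only the head's top edge. I'll open and descend with a guard, watching the force.

Call:
drive_tool(series=[0,0,0,0,0,0,0,0,0,0,0,0,0,0,0,0,0,5,0,0,0,0,0,0,5,0,0,0,0,0,0,0,0,0,0])

```text
t: 8.4
eef_pos: [0.4325, -0.2911, 0.0673]
tool_rot: [-0.0, 0.819, 0.574, -0.0]
contact_force: [0.3, 0.3, 0.2]
gripper_width: 0.501
```

Run:
```python
from h import *
st()
```

```text
t 8.4 p [ 0.4325 -0.2911  0.0673] yaw -19.88 tilt [-0.0011  0.0005] F [0.3 0.3 0.2] T [-0.02  0.05 -0.05] g 42.6 q [ 0.    0.51  0.6   2.08 -0.45  0.68  0.56]
```

Call:
drive_tool(series=[0,0,0,4,0,0,0,0,0,0,4,0,0,0,0,0,0,0,0,0,0])

```text
t: 8.78
eef_pos: [0.4327, -0.2912, 0.0595]
tool_rot: [-0.0, 0.819, 0.574, -0.0]
contact_force: [-0.1, 0.1, -0.0]
gripper_width: 0.5
```

Call:
drive_tool(series=[0,0,0,4,0,0,0,0,0,0,0,0,0,0])

```text
t: 9.02
eef_pos: [0.4328, -0.2912, 0.0556]
tool_rot: [-0.0, 0.819, 0.574, -0.0]
contact_force: [-0.4, -0.5, -0.2]
gripper_width: 0.499
```

Call:
drive_tool(series=[-1,0,0,0,0,0,0,-1,0,0,0,0,0,0,-1,0,0,0,0,0,0,-1,0,0,0,0,0,0,-1,0,0,0,0,0,0], force=70)

```text
t: 9.65
eef_pos: [0.433, -0.2913, 0.0559]
tool_rot: [-0.0, 0.819, 0.574, 0.0]
contact_force: [0.1, 0.7, 0.5]
gripper_width: 0.084
```

Run:
```python
from h import *
st()
s=cam('scene')
B=cv2.resize(s['pixels'][312:357,347:387],None,fx=13,fy=13,interpolation=cv2.INTER_CUBIC);cv2.imwrite('pics/n2.png',cv2.convertScaleAbs(B,alpha=2))
```

```text
t 9.65 p [ 0.433  -0.2913  0.0559] yaw -19.88 tilt [0. 0.] F [0.1 0.7 0.5] T [ 0.02 -0.06  0.04] g 7.2 q [ 0.02  0.53  0.58  2.08 -0.47  0.66  0.57]
```

View pics/n2.png

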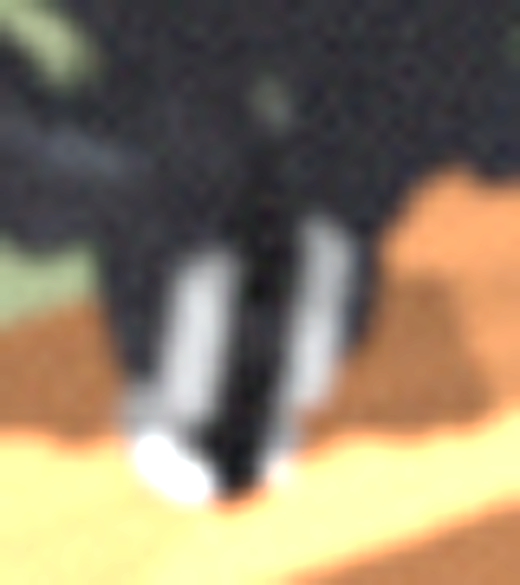

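The grip is now deep: the pads hold most of the head, with their ends near row 343 and the flange just below. I'll lift and carry it to the lock.

Call:
drive_tool(series=[-1,0,0,-18,0,0,0,-1,0,0,-30,0,0,0,-1,0,0,-32,0,0,0,-1,0,0,0,0,0,0,-1,0,0,0,0,0,0])

```text
t: 10.32
eef_pos: [0.4329, -0.291, 0.1361]
tool_rot: [-0.0, 0.818, 0.575, 0.0]
contact_force: [-1.0, 0.0, -0.9]
gripper_width: 0.086
```

Run:
```python
from h import *
st(); print(plan((.5091,.0898,.132),-10.2,12,-1))
s=cam('scene');p,R,o=pose();c=proj(s,[p[0],p[1],p[2]-.0119+.002]);print('flange expect',c)
x,y=(c-[12,9]).astype(int);print(x,y)
for r in range(y,y+20): print(r,' '.join('%3d'%v for v in s['pixels'][r,x:x+24,0]))
```

```text
t 10.32 p [ 0.4329 -0.291   0.1361] yaw -19.87 tilt [0.0004 0.0003] F [-1.   0.  -0.9] T [ 0.02 -0.01 -0.06] g 7.3 q [-0.08  0.4   0.69  2.04 -0.35  0.82  0.47]
[-1, 32.0, -4.8, 0.4, 0.0, -0.0, -0.0141, -1, 32.1, -4.4, 0.4, 0.0, -0.0, -0.0141, -1, 32.1, -3.9, 0.4, 0.0, -0.0, -0.0141, -1, 32.2, -3.5, 0.4, 0.0, -0.0, -0.0141, -1, 32.2, -3.0, 0.4, 0.0, -0.0, -0.0141, -1, 32.3, -2.6, 0.4, 0.0, -0.0, -0.0141, -1, 32.3, -2.1, 0.4, 0.0, -0.0, -0.0141, -1, 32.3, -1.6, 0.3, 0.0, -0.0, -0.0141, -1, 32.3, -1.2, 0.3, 0.0, -0.0, -0.0141, -1, 32.4, -0.7, 0.3, 0.0, -0.0, -0.0141, -1, 32.4, -0.3, 0.3, 0.0, -0.0, -0.0141, -1, 32.4, 0.2, 0.3, 0.0, -0.0, -0.0141]
flange expect [365.63689629 316.40825627]
353 307
307  44  44  44  44  45  37  35  39  37  37  61  89 111 116 104  72  39  33  35  32  41  76 104 105
308  48  46  45  46  44  41  36  37  37  39  64  97 114 115 103  67  36  29  32  35  47  82 108 109
309  59  51  48  44  44  40  35  36  33  43  70 102 117 115  99  62  29  24  25  32  53  91 112 110
310  66  62  54  46  46  43  39  35  35  46  75 105 117 114  98  61  25  21  21  29  58  94 115 1
[... 902 characters left out ...]

320  77  76  77  76  76  73  72  70  89 122 156 172 167 132  82  40  20  31  51  69  67  54  48  45
321  76  77  76  78  77  75  77  73  74  85 113 140 157 141 101  59  34  33  51  60  53  50  49  51
322  75  77  77  77  77  76  77  76  74  65  76  99 114 115  96  72  49  40  48  51  49  49  46  47
323  77  77  77  76  76  79  77  76  69  58  56  71  87  95  92  80  60  45  50  48  49  46  49  47
324  75  76  76  76  77  76  77  78  67  52  50  68  85  97  94  84  62  49  44  47  46  47  46  47
325  78  77  77  77  79  77  77  77  69  51  47  63  88 104  95  79  58  46  47  48  46  48  47  47
326  77  78  80  80  80  80  78  74  65  50  44  61  86 101  93  71  50  45  45  47  46  49  49  50
```

Call:
drive_tool(series=[-1,32,-4.8,0.4,0,0,-0.014,-1,32,-4.4,0.4,0,0,-0.014,-1,32,-4,0.4,0,0,-0.014,-1,32.2,-3.5,0.4,0,0,-0.014,-1,32.2,-3,0.4,0,0,-0.014,-1,32.3,-2.6,0.3,0,0,-0.014,-1,32.3,-2,0.3,0,0,-0.014,-1,32.3,-1.6,0.3,0,0,-0.014,-1,32.3,-1.2,0.3,0,0,-0.014,-1,32.4,-0.7,0.3,0,0,-0.014,-1,32.4,-0.3,0.3,0,0,-0.014,-1,0,0,0,0,0,0])

```text
t: 11.88
eef_pos: [0.5027, 0.0603, 0.1311]
tool_rot: [-0.0, 0.77, 0.638, -0.001]
contact_force: [-0.4, -0.3, -0.7]
gripper_width: 0.084
```

Run:
```python
from h import *
st(); print(plan((.5091,.0898,.122),-10.2,3,-1))
```

```text
t 11.88 p [0.5027 0.0603 0.1311] yaw -10.79 tilt [-0.0016 -0.0001] F [-0.4 -0.3 -0.7] T [-0.06  0.02  0.02] g 7.1 q [-0.73  0.37  0.6   2.07 -0.29  0.79 -0.14]
[-1, 10.1, 0.3, 3.0, -0.0005, 0.0001, -0.0034, -1, 10.1, 0.3, 3.0, -0.0005, 0.0001, -0.0034, -1, 10.1, 0.3, 3.0, -0.0005, 0.0001, -0.0034]
```

Call:
drive_tool(series=[-1,10.1,0.3,3,0,0,-0.003,-1,10.1,0.3,3,0,0,-0.003,-1,10.1,0.3,3,0,0,-0.003,-1,0,0,0,0,0,0,-1,0,0,0,0,0,0])

```text
t: 12.5
eef_pos: [0.5094, 0.0868, 0.1231]
tool_rot: [0.0, 0.769, 0.639, -0.0]
contact_force: [-0.6, 0.0, -0.7]
gripper_width: 0.086
```

Run:
```python
from h import *
st(); s=cam('scene');t=cam('top');p,R,o=pose()
k=[p[0],p[1]]
for n,z in(('flange',-.0119),('nose',-.0339)): print(n,proj(s,[*k,p[2]+z]))
print('rose',proj(s,[.5091,.0898,.078]))
A=np.hstack([cv2.resize(s['pixels'][160:220,265:325],None,fx=8,fy=8,interpolation=cv2.INTER_CUBIC),cv2.resize(t['pixels'][205:265,225:265],None,fx=8,fy=8,interpolation=cv2.INTER_CUBIC)])
cv2.imwrite('pics/h.png',A)
```

```text
t 12.5 p [0.5094 0.0868 0.1231] yaw -10.56 tilt [-0.0002 -0.0003] F [-0.6  0.  -0.7] T [-0.05  0.    0.05] g 7.3 q [-0.76  0.39  0.58  2.06 -0.31  0.78 -0.17]
flange [293.76563536 183.91696624]
nose [293.89473731 191.901564  ]
rose [293.10945479 195.20021076]
```

View pics/h.png

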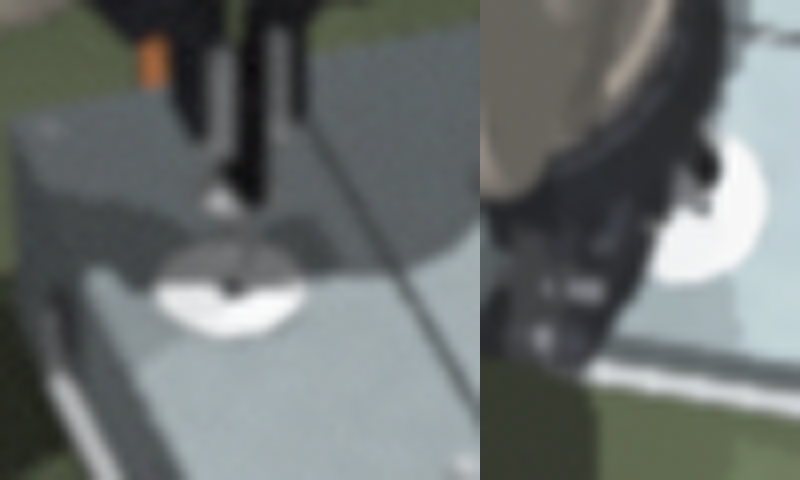

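Run:
```python
from h import *
s=cam('scene')
for r in range(177,197): print(r,' '.join('%3d'%v for v in s['pixels'][r,284:308,1]))
```

```text
177 100 101  99  96  81  64  74  93 106  96  63  28  18  27  56  89 103 101  96  90  81  84  93  97
178  98 100 101 101  92  87  88  99 105  93  60  29  17  25  56  83  98  98  99  94  84  79  86  94
179  99 100 101 100  99  96  96  94  88  74  48  24  16  32  63  89  99  98  98  97  89  80  80  90
180  99 101  99  98 100  98  94  82  67  47  31  18  19  33  63  91  97  98  98  99  96  85  78  84
181  98  97  97  99  96  95  92  81  65  40  22  18  20  32  61  88  97  98  99  99  97  92  84  80
182  99  97  98  97  98  93  89  84  75  51  29  18  16  34  61  86  98  97  98  99  98  97  88  81
183  99 100  99  97  94  93  88  93  91  74  51  25  15  32  65  92  98  95  99 100  99  99  92  86
184  98  99  99  99  96  94 102 119 125 115  85  49  26  38  75  97 102 100  99  99 100  99  93  90
185  94  98  99  99  96  97 112 136 149 147 117  79  50  57  83 101 103  97  96  97  98  99  97  93
186  85  91  93  96 100  99 106 123 134 136 121  97  76  79  89  98  96  93  92  89  93  95  98  96
187  75  79  85  92  96  95  97 102 106 106 104  97  89  89  92  90  87  82  79  77  85  91  97  97

[... 199 characters left out ...]

190  73  72  72  76  81  88  97 102 105 104  95  93  92  91  88  82  77  73  70  70  69  76  83  94
191  72  75  82  88  98 104 109 109 110 106  98  96  98 104 105  99  91  78  73  72  69  70  78  90
192  74  83  94 104 109 110 112 112 114 110 103  96 103 109 110 110 104  90  79  71  69  71  74  81
193  77  92 102 110 109 112 112 113 113 110 104 104 105 108 113 112 111 104  90  78  76  79  85  89
194  90 109 119 118 122 121 121 118 110  99  99 104 110 112 113 117 122 126 117 106 104 108 120 125
195 120 152 165 164 166 169 167 155 122  87  84 106 124 136 139 143 152 165 167 152 146 148 157 163
196 156 200 215 217 219 220 219 206 166 115 106 137 172 196 204 206 208 213 205 182 169 169 171 175
```

Call:
drive_tool(series=[-1,2.9,-0.8,0,0,0,0,-1,0,0,4,0,0,0,-1,0,0,3,0,0,0,-1,0,0,2,0,0,0,-1,0,0,0,0,0,0])

```text
t: 13.28
eef_pos: [0.5091, 0.0901, 0.1139]
tool_rot: [-0.0, 0.769, 0.639, -0.0]
contact_force: [0.0, -0.8, 0.2]
gripper_width: 0.09
```

Call:
drive_tool(series=[-1,0,0,1.5,0,0,0,-1,0,0,1.5,0,0,0,-1,0,0,0,0,0,0])

```text
t: 13.65
eef_pos: [0.5095, 0.0902, 0.1114]
tool_rot: [-0.0, 0.769, 0.639, 0.0]
contact_force: [-1.7, -0.7, 4.6]
gripper_width: 0.087
```

Run:
```python
from h import *
st()
```

```text
t 13.65 p [0.5095 0.0902 0.1114] yaw -10.55 tilt [0.0003 0.0003] F [-1.7 -0.7  4.6] T [-0.05  0.27  0.05] g 7.4 q [-0.75  0.41  0.57  2.06 -0.32  0.75 -0.17]
```

Call:
drive_tool(series=[-1,0,-0.8,0.7,0,0,0,-1,0,-0.8,0,0,0,0,-1,0,0,0,0,0,0])

```text
t: 14.02
eef_pos: [0.5074, 0.0904, 0.1102]
tool_rot: [-0.0, 0.769, 0.639, -0.0]
contact_force: [-0.7, 0.3, -0.6]
gripper_width: 0.087
```

Call:
drive_tool(series=[-1,1,0,0,0,0,0,-1,0.6,0,0,0,0,0,-1,0,0,0,0,0,0])

```text
t: 14.4
eef_pos: [0.5076, 0.0911, 0.1102]
tool_rot: [0.0, 0.769, 0.639, -0.001]
contact_force: [-1.8, -4.7, -0.1]
gripper_width: 0.089
```

Call:
drive_tool(series=[-1,0,0.8,0,0,0,0,-1,0,0.8,0,0,0,0,-1,0,0,0,0,0,0])

```text
t: 14.78
eef_pos: [0.5085, 0.091, 0.11]
tool_rot: [-0.0, 0.769, 0.639, -0.001]
contact_force: [-3.0, -4.2, 1.5]
gripper_width: 0.09
```

The nose dropped into the slot (z 0.1102, no upward force, side walls felt at +x and +y). I'll centre it and go down gently.

Call:
drive_tool(series=[-1,-1.4,-1.2,0,0,0,0,-1,0,0,1.5,0,0,0,-1,0,0,1.5,0,0,0,-1,0,0,0,0,0,0])

```text
t: 15.28
eef_pos: [0.5085, 0.0904, 0.1074]
tool_rot: [0.0, 0.769, 0.639, 0.0]
contact_force: [0.4, -3.6, 1.2]
gripper_width: 0.09
```

Run:
```python
from h import *
st()
```

```text
t 15.28 p [0.5085 0.0904 0.1074] yaw -10.56 tilt [ 0.0007 -0.0003] F [ 0.4 -3.6  1.2] T [-1.09 -0.02  0.01] g 7.7 q [-0.75  0.42  0.57  2.07 -0.33  0.74 -0.16]
```

Call:
drive_tool(series=[-1,-1.2,0,0,0,0,0,-1,0,0,2,0,0,0,-1,0,0,2,0,0,0,-1,0,0,0,0,0,0])

```text
t: 15.78
eef_pos: [0.5077, 0.09, 0.1031]
tool_rot: [-0.0, 0.769, 0.639, -0.0]
contact_force: [0.2, -0.4, -0.2]
gripper_width: 0.086
```

Run:
```python
from h import *
st()
```

```text
t 15.78 p [0.5077 0.09   0.1031] yaw -10.52 tilt [-0.0004  0.0004] F [ 0.2 -0.4 -0.2] T [-0.04  0.03  0.01] g 7.3 q [-0.74  0.42  0.56  2.07 -0.33  0.73 -0.16]
```

Call:
drive_tool(series=[-1,0,0,2.5,0,0,0,-1,0,0,2.5,0,0,0,-1,0,0,2.5,0,0,0,-1,0,0,0,0,0,0])

```text
t: 16.27
eef_pos: [0.5077, 0.0894, 0.0956]
tool_rot: [-0.0, 0.769, 0.639, -0.0]
contact_force: [-1.2, 1.4, -0.5]
gripper_width: 0.09
```

Call:
drive_tool(series=[-1,0,0,2,0,0,0,-1,0,0,1.5,0,0,0,-1,0,0,0,0,0,0])

```text
t: 16.65
eef_pos: [0.5078, 0.0894, 0.0923]
tool_rot: [-0.0, 0.769, 0.639, -0.0]
contact_force: [-0.3, -0.4, 0.4]
gripper_width: 0.085
```

Call:
drive_tool(series=[-1,0,0,1.5,0,0,0,-1,0,0,1.5,0,0,0,-1,0,0,0,0,0,0])

```text
t: 17.02
eef_pos: [0.508, 0.0895, 0.0899]
tool_rot: [-0.0, 0.769, 0.639, 0.0]
contact_force: [-2.1, 0.2, 6.9]
gripper_width: 0.084
```

Run:
```python
from h import *
st()
```

```text
t 17.02 p [0.508  0.0895 0.0899] yaw -10.55 tilt [-0.0001  0.0006] F [-2.1  0.2  6.9] T [-0.03  0.45 -0.  ] g 7.2 q [-0.73  0.45  0.54  2.08 -0.35  0.71 -0.14]
```

The key is home at z 0.0899, as predicted. Now I'll turn it clockwise.

Call:
drive_tool(series=[-1,0,0,-0.5,0,0,0.1,-1,0,0,0,0,0,0.1,-1,0,0,0,0,0,0.1,-1,0,0,0,0,0,0.1,-1,0,0,0,0,0,0.1,-1,0,0,0,0,0,0])

```text
t: 17.77
eef_pos: [0.5075, 0.0897, 0.0899]
tool_rot: [-0.0, 0.903, 0.43, -0.0]
contact_force: [-2.8, 0.4, 3.1]
gripper_width: 0.088
```

```bash
cat >> h.py <<'E'
def lid():
    # mean abs change along the lid front edge region vs start, both views
    for n in('scene','top'):
        c=cam(n)['pixels'];o=cv2.imread(f'pics/{n}0.png'); print(n,[round(float(cv2.absdiff(c,o)[y:y+h,x:x+w].mean()),1) for x,y,w,h in(((325,170,30,30),(340,190,20,40)) if n=='scene' else ((270,170,35,35),(255,160,40,10)))])
E
python3 - <<'E'
from h import *
st();lid()
E
```

```text
t 17.77 p [0.5075 0.0897 0.0899] yaw -39.12 tilt [-0.0009  0.0002] F [-2.8  0.4  3.1] T [0.2  0.59 0.02] g 7.5 q [-0.83  0.48  0.68  2.08 -0.45  0.73 -0.54]
scene [23.3, 5.7]
top [3.3, 2.8]
```

Call:
drive_tool(series=[-1,0,0,0,0,0,0.1,-1,0,0,0,0,0,0.1,-1,0,0,0,0,0,0.1,-1,0,0,0,0,0,0,-1,0,0,0,0,0,0])

```text
t: 18.5
eef_pos: [0.5075, 0.0898, 0.0899]
tool_rot: [-0.0, 0.957, 0.29, -0.0]
contact_force: [-3.9, 1.3, 4.7]
gripper_width: 0.093
```

Run:
```python
from h import *
st();lid()
```

```text
t 18.5 p [0.5075 0.0898 0.0899] yaw -56.26 tilt [-0.001   0.0007] F [-3.9  1.3  4.7] T [0.45 0.83 0.01] g 7.9 q [-0.88  0.5   0.76  2.09 -0.52  0.74 -0.78]
scene [22.2, 5.7]
top [3.2, 2.2]
```

Call:
drive_tool(series=[-1,-0.8,-0.6,0,0,0,0.1,-1,0,0,0,0,0,0.1,-1,0,0,0,0,0,0.1,-1,0,0,0,0,0,0])

```text
t: 19.1
eef_pos: [0.5072, 0.09, 0.0899]
tool_rot: [-0.0, 0.99, 0.144, 0.0]
contact_force: [-1.7, 2.4, 3.0]
gripper_width: 0.087
```

Run:
```python
from h import *
st();lid()
```

```text
t 19.1 p [0.5072 0.09   0.0899] yaw -73.42 tilt [0.0005 0.0002] F [-1.7  2.4  3. ] T [0.64 0.17 0.09] g 7.4 q [-0.94  0.53  0.84  2.09 -0.58  0.76 -1.01]
scene [20.8, 5.7]
top [2.3, 1.6]
```

Call:
drive_tool(series=[-1,0,0,0,0,0,0.1,-1,0,0,0,0,0,0.05,-1,0,0,0,0,0,0])

```text
t: 19.58
eef_pos: [0.5072, 0.0899, 0.0899]
tool_rot: [-0.0, 0.998, 0.069, 0.0]
contact_force: [-0.3, 3.0, 2.2]
gripper_width: 0.087
```

Run:
```python
from h import *
st();lid()
```

```text
t 19.57 p [0.5072 0.0899 0.0899] yaw -82.04 tilt [0.0005 0.0005] F [-0.3  3.   2.2] T [0.92 0.   0.04] g 7.4 q [-0.97  0.55  0.88  2.09 -0.62  0.77 -1.13]
scene [23.2, 11.9]
top [9.5, 3.8]
```

The image change suggests the lid sprang up. I'll check it by the lid's white label.

```bash
cat >> h.py <<'E'
def label():
    f=lambda h:cv2.inRange(h,(0,0,200),(180,40,255))
    for n,roi in(('scene',(322,172,28,28)),('top',(240,170,40,30))):
        c=cam(n); o={'pixels':cv2.imread(f'pics/{n}0.png')}
        try: print(n,'label start',blob(o,roi,f)[:2],'now',blob(c,roi,f)[:2])
        except Exception as e: print(n,'hidden',e)
E
python3 - <<'E'
from h import *
label()
E
```

```text
scene label start (array([334.5255059 , 187.15147555]), np.float64(185.3125)) now (array([336.71491935, 186.00739247]), np.float64(116.25))
top label start (array([258.99271001, 184.71620296]), np.float64(700.875)) now (array([269.40475486, 185.53226965]), np.float64(369.6875))
```

Run:
```python
from h import *
s=cam('scene')['pixels'];o=cv2.imread('pics/scene0.png')
A=np.hstack([cv2.resize(i[150:260,260:380],None,fx=3.3,fy=3.3,interpolation=cv2.INTER_CUBIC) for i in(o,s)]);cv2.imwrite('pics/lid.png',A)
```

```text
(no output)
```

View pics/lid.png

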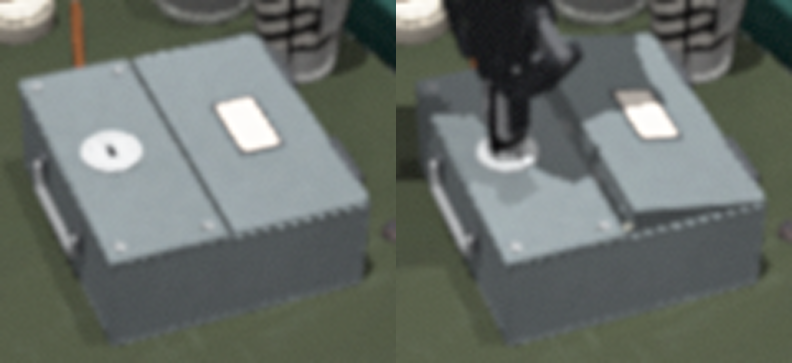

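The right panel shows the lid's front edge lifted, with a dark gap at (625,215). Now I'll turn back, slightly past zero to take up the key's play.

Call:
drive_tool(series=[-1,0,0,0,0,0,-0.13,-1,0,0,0,0,0,-0.13,-1,0,0,0,0,0,-0.13,-1,0,0,0,0,0,-0.13,-1,0,0,0,0,0,-0.13,-1,0,0,0,0,0,-0.13,-1,0,0,0,0,0,-0.13,-1,0,0,0,0,0,-0.13,-1,0,0,0,0,0,-0.13,-1,0,0,0,0,0,-0.06,-1,0,0,0,0,0,0])

```text
t: 21.2
eef_pos: [0.5073, 0.0887, 0.0899]
tool_rot: [0.001, 0.776, 0.631, 0.0]
contact_force: [1.0, 1.2, -0.0]
gripper_width: 0.086
```

Run:
```python
from h import *
st()
```

```text
t 21.2 p [0.5073 0.0887 0.0899] yaw -11.75 tilt [ 0.0011 -0.0005] F [ 1.   1.2 -0. ] T [ 0.24 -0.35  0.01] g 7.3 q [-0.73  0.45  0.55  2.08 -0.35  0.7  -0.16]
```

Call:
drive_tool(series=[-1,0,0,0,0,0,-0.1,-1,0,0,0,0,0,-0.08,-1,0,0,0,0,0,0,-1,0,0,0,0,0,0])

```text
t: 21.7
eef_pos: [0.5075, 0.0888, 0.09]
tool_rot: [0.001, 0.716, 0.698, 0.0]
contact_force: [2.7, -0.5, -0.6]
gripper_width: 0.084
```

Run:
```python
from h import *
st()
```

```text
t 21.7 p [0.5075 0.0888 0.09  ] yaw -1.52 tilt [ 0.0011 -0.0007] F [ 2.7 -0.5 -0.6] T [-0.09 -0.76 -0.01] g 7.2 q [-0.7   0.44  0.5   2.08 -0.32  0.7  -0.01]
```

Call:
drive_tool(series=[-1,0,0,0,0,0,0.08,-1,0,0,0,0,0,0.076,-1,0.8,0,0,0,0,0,-1,0,0,-1.5,0,0,0,-1,0,0,-1.5,0,0,0,-1,0,0,0,0,0,0])

```text
t: 22.45
eef_pos: [0.507, 0.0902, 0.093]
tool_rot: [-0.0, 0.768, 0.641, -0.0]
contact_force: [0.7, -1.4, 0.3]
gripper_width: 0.087
```

Run:
```python
from h import *
st()
```

```text
t 22.45 p [0.507  0.0902 0.093 ] yaw -10.3 tilt [-0.0002  0.0001] F [ 0.7 -1.4  0.3] T [-0.3  -0.24  0.01] g 7.4 q [-0.73  0.44  0.54  2.08 -0.34  0.71 -0.14]
```

Call:
drive_tool(series=[-1,0,0.5,-2,0,0,0,-1,0,0,-2,0,0,0,-1,0,0,-1.5,0,0,0,-1,0,0,0,0,0,0])

```text
t: 22.95
eef_pos: [0.5073, 0.0902, 0.0985]
tool_rot: [-0.0, 0.768, 0.641, -0.0]
contact_force: [-0.9, -1.2, 1.4]
gripper_width: 0.088
```

Run:
```python
from h import *
st()
```

```text
t 22.95 p [0.5073 0.0902 0.0985] yaw -10.31 tilt [-0.0004  0.0001] F [-0.9 -1.2  1.4] T [-0.23  0.13 -0.01] g 7.4 q [-0.74  0.43  0.55  2.07 -0.34  0.72 -0.15]
```

Call:
drive_tool(series=[-1,0,0,-4,0,0,0,-1,0,0,-5,0,0,0,-1,0,0,-5,0,0,0,-1,0,0,-10,0,0,0,-1,0,0,-15,0,0,0,-1,0,0,0,0,0,0])

```text
t: 23.7
eef_pos: [0.5087, 0.0905, 0.139]
tool_rot: [0.0, 0.768, 0.641, 0.001]
contact_force: [-0.8, 0.5, -0.2]
gripper_width: 0.084
```

Run:
```python
from h import *
st(); print(plan((.4333,-.2905,.136),-20,12,-1))
```

```text
t 23.7 p [0.5087 0.0905 0.139 ] yaw -10.31 tilt [0.0028 0.0013] F [-0.8  0.5 -0.2] T [ 0.01 -0.04 -0.01] g 7.1 q [-0.78  0.37  0.59  2.05 -0.28  0.8  -0.2 ]
[-1, -32.4, -0.5, 0.2, 0.0002, -0.0002, 0.0141, -1, -32.4, -0.0, 0.2, 0.0002, -0.0002, 0.0141, -1, -32.4, 0.4, 0.2, 0.0002, -0.0002, 0.0141, -1, -32.4, 0.9, 0.2, 0.0002, -0.0002, 0.0141, -1, -32.3, 1.3, 0.2, 0.0002, -0.0002, 0.0141, -1, -32.3, 1.8, 0.2, 0.0002, -0.0002, 0.0141, -1, -32.3, 2.2, 0.2, 0.0002, -0.0002, 0.0141, -1, -32.3, 2.7, 0.2, 0.0002, -0.0002, 0.0141, -1, -32.2, 3.1, 0.2, 0.0002, -0.0002, 0.0141, -1, -32.2, 3.6, 0.2, 0.0002, -0.0002, 0.0141, -1, -32.1, 4.1, 0.2, 0.0002, -0.0002, 0.0141, -1, -32.0, 4.5, 0.2, 0.0002, -0.0002, 0.0141]
```

The key is out. I'll carry it back to the stand.

Call:
drive_tool(series=[-1,-32.4,-0.5,0.2,0,0,0.014,-1,-32.4,0,0.2,0,0,0.014,-1,-32.4,0.4,0.2,0,0,0.014,-1,-32.4,0.9,0.2,0,0,0.014,-1,-32.3,1.3,0.2,0,0,0.014,-1,-32.3,1.8,0.2,0,0,0.014,-1,-32.3,2.2,0.2,0,0,0.014,-1,-32.3,2.7,0.2,0,0,0.014,-1,-32.2,3.1,0.2,0,0,0.014,-1,-32.2,3.6,0.2,0,0,0.014,-1,-32,4,0.2,0,0,0.014,-1,0,0,0,0,0,0])

```text
t: 25.2
eef_pos: [0.4375, -0.2617, 0.1354]
tool_rot: [0.001, 0.816, 0.578, -0.0]
contact_force: [-0.0, 0.2, 0.1]
gripper_width: 0.088
```

Run:
```python
from h import *
st(); print(plan((.4330,-.2912,.100),-20,4,-1))
```

```text
t 25.2 p [ 0.4375 -0.2617  0.1354] yaw -19.39 tilt [ 0.0001 -0.0013] F [-0.   0.2  0.1] T [ 0.01  0.01 -0.02] g 7.5 q [-0.14  0.38  0.7   2.07 -0.34  0.8   0.42]
[-1, -7.3, 1.4, 8.9, 0.0001, 0.0003, 0.0026, -1, -7.3, 1.4, 8.8, 0.0001, 0.0003, 0.0026, -1, -7.3, 1.4, 8.8, 0.0001, 0.0003, 0.0026, -1, -7.3, 1.4, 8.8, 0.0001, 0.0003, 0.0026]
```

Call:
drive_tool(series=[-1,-7.3,1.4,8,0,0,0.0026,-1,-7.3,1.4,8,0,0,0.0026,-1,-7.3,1.4,8,0,0,0.0026,-1,-7.3,1.4,8,0,0,0.0026,-1,0,0,0,0,0,0,-1,0,0,0,0,0,0])

```text
t: 25.95
eef_pos: [0.4342, -0.2885, 0.1032]
tool_rot: [-0.0, 0.818, 0.575, 0.0]
contact_force: [0.7, -0.4, 0.2]
gripper_width: 0.091
```

Run:
```python
from h import *
st(); print(plan((.4330,-.2912,.0765),-20,3,-1))
```

```text
t 25.95 p [ 0.4342 -0.2885  0.1032] yaw -19.74 tilt [-0.0001  0.0001] F [ 0.7 -0.4  0.2] T [-0.02 -0.05  0.03] g 7.7 q [-0.05  0.45  0.65  2.06 -0.4   0.75  0.51]
[-1, -1.0, -0.1, 8.9, -0.0, -0.0, 0.0015, -1, -1.0, -0.1, 8.9, -0.0, -0.0, 0.0015, -1, -1.0, -0.1, 8.9, -0.0, -0.0, 0.0015]
```

Call:
drive_tool(series=[-1,-1.4,0,5,0,0,0,-1,-1.4,0,10,0,0,0,-1,0,0,10,0,0,0,-1,0,0,0,0,0,0])

```text
t: 26.45
eef_pos: [0.4324, -0.2908, 0.0771]
tool_rot: [-0.001, 0.818, 0.575, -0.001]
contact_force: [-0.2, -0.9, 0.0]
gripper_width: 0.085
```

Call:
drive_tool(series=[-1,0,0,8,0,0,0,-1,0,0,8,0,0,0,-1,0,0,0,0,0,0])

```text
t: 26.82
eef_pos: [0.4327, -0.2909, 0.0615]
tool_rot: [-0.001, 0.818, 0.575, -0.0]
contact_force: [0.4, -0.5, -0.3]
gripper_width: 0.089
```

Run:
```python
from h import *
st()
```

```text
t 26.82 p [ 0.4327 -0.2909  0.0615] yaw -19.73 tilt [-0.0012  0.0005] F [ 0.4 -0.5 -0.3] T [0.01 0.04 0.  ] g 7.5 q [ 0.01  0.52  0.59  2.08 -0.47  0.67  0.57]
```

In the hole freely. I'll lower until the flange rests at 0.056, then release.

Call:
drive_tool(series=[-1,0,0,3,0,0,0,-1,0,0,2.8,0,0,0,-1,0,0,0,0,0,0,-1,0,0,0,0,0,0])

```text
t: 27.32
eef_pos: [0.4332, -0.2912, 0.0565]
tool_rot: [0.0, 0.818, 0.575, 0.0]
contact_force: [-0.7, -0.3, -0.8]
gripper_width: 0.09
```

Call:
drive_tool(series=[-0.3,0,0,0,0,0,0,0,0,0,0,0,0,0,0,0,0,0,0,0,0,0,0,0,0,0,0,0,0,0,0,-10,0,0,0,0,0,0,-20,0,0,0,0,0,0,-30,0,0,0,0,0,0,-40,0,0,0,0,30,0,-20,0,0,0,0,40,0,0,0,0,0,0,40,0,0,0,0,0,0,40,0,0,0,0,0])

```text
t: 28.82
eef_pos: [0.4842, -0.1489, 0.1772]
tool_rot: [0.0, 0.818, 0.575, 0.0]
contact_force: [0.5, -0.2, -0.1]
gripper_width: 0.495
```

Run:
```python
from h import *
st(); label()
s=cam('scene');t=cam('top'); o0=cv2.imread('pics/scene0.png'); t0=cv2.imread('pics/top0.png')
f=lambda h:cv2.inRange(h,(0,0,0),(180,255,80))
print('head scene',blob({'pixels':o0},(352,318,24,36),f)[:2],blob(s,(352,318,24,36),f)[:2])
print('head top',blob({'pixels':t0},(428,256,24,20),f)[:2],blob(t,(428,256,24,20),f)[:2])
for a,b in((o0,s['pixels']),(t0,t['pixels'])):
  d=cv2.absdiff(a,b).mean(2); print('diff', 'stand/key', d[318:356,345:380].mean() if a is o0 else d[250:280,420:455].mean())
for r in range(318,352,1): print(r,' '.join('%3d'%v for v in s['pixels'][r,352:376,0]))
```

```text
t 28.82 p [ 0.4842 -0.1489  0.1772] yaw -19.76 tilt [0.001  0.0002] F [ 0.5 -0.2 -0.1] T [ 0.03 -0.01 -0.03] g 42.1 q [-0.42  0.31  0.72  2.04 -0.26  0.88  0.1 ]
scene hidden attempt to get argmax of an empty sequence
top label start (array([258.99271001, 184.71620296]), np.float64(700.875)) now (array([259.60140428, 182.26251433]), np.float64(327.125))
head scene (array([363.07586764, 336.53208232]), np.float64(154.875)) (array([363.66107015, 336.40140494]), np.float64(156.8125))
head top (array([438.22690344, 265.04955896]), np.float64(67.3125)) (array([438.23464126, 264.49002242]), np.float64(69.6875))
diff stand/key 7.544110275689222
diff stand/key 6.705396825396825
318  76  75  75  74  77  76  75  74  75  74  76  73  77  78  83  89  86  79  79  79  81  81  78  78
319  75  75  75  74  76  76  75  77  78  75  76  77  77  76  80  85  86  85  81  79  80  82  81  80
320  75  73  75  74  75  75  77  74  75  73  75  78  77  75  77  80  84  86  81  78  80  81  82  84
321  75  74  74  76  76  75  77  75  75  75  76  75  76  73  77  76  80  83  83  80  80  82  84  82
322  74  75  75  75  
[... 2278 characters left out ...]

345  99  98  98 102 127 166 184 186 173 133  75  25  18  21  27  52  95 112 105  97  92  94  95  97
346 100  98  97  98 116 150 177 185 181 155  97  35  21  18  31  65  98 105  96  92  96  96  98  95
347  99  99  99  95  97 125 161 180 184 165 114  51  17  16  36  80 108 105  90  92  98  96  94  95
348 100 102 101  98  96 104 129 158 172 170 134  74  25  21  41  86 117 107  93  96  95  95  95  93
349 101 101 102  99  94  90  98 119 144 155 137  87  35  27  43  78 103 102  97  95  94  94  93  93
350 101 100  99  95  93  89  85  93 108 118 108  76  48  48  63  78  90  94  93  94  94  92  92  92
351  98  96  96  94  95  92  91  88  91  94  87  78  70  73  83  88  92  92  92  91  91  93  93  94
```

Run:
```python
from h import *
lid(); s=cam('scene')['pixels'];o=cv2.imread('pics/scene0.png');d=cv2.absdiff(s,o).mean(2)
print('lid-edge strip change (sprung view vs now)',[round(float(cv2.absdiff(s,cv2.imread('pics/scene0.png'))[200:222,322:372].mean()),1)],'round key',d[312:338,392:414].mean(),'mug',d[365:440,285:345].mean(),'droppers',d[310:360,468:506].mean())
bot.hand_in(); st()
```

```text
scene [126.7, 51.2]
top [19.7, 10.6]
lid-edge strip change (sprung view vs now) [67.1] round key 5.533216783216783 mug 5.407111111111111 droppers 3.3680701754385964
the job is handed in; nothing more can be done
the job is handed in; nothing more can be done
```

I unlocked the box with the black flat-headed key, put the key back in its own hole in the stand, and handed the job in at about 29 s of the 72 s. No verdict was reported.

**What I did**
- **Finding the slot:** I felt for it with at most about 5 N. The key then went home at the height predicted (z 0.0899) with about 7 N of press.
- **Turning:** The lid had sprung by about 1.25 rad of clockwise hand turn. I turned back slightly past zero to take up the play, and the key drew out with under 2 N.
- **Putting back:** The key went into its hole freely, and I released it and backed the arm off.

**Last checks**
- **Key in the stand:** The black head is within about 0.6 px (1–2 mm) of where it started in both views, and the flange is on the stand top.
- **Lid:** I saw it sprung open in a picture right after it let go. At the end, the arm and its shadow hid much of the lid in the scene view. The final pixel differences there prove little, and the last lid check rests on a shift of the lid's label in the top view.
- **Other things:** The scene-view areas of the round key, the mug and the droppers changed only a little. I did not check the jar or the tape separately.
- **Robot:** After the arm backed off, the wrist force was about 0.5 N, with nothing touching.

**What disagreed**
- **First grip:** The finger tips stood about 30 mm higher than the tool description implies, so I first caught only the top edge of the head. I set the key back, one closing missed it, and I then regripped deeper using a guarded descent.
- **Lock position:** The key axis seated 1–2 mm from where the cameras put the lock. I closed that gap by feel.

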